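# Bring the red jar to the front of the records-desk carousel

### The arm

A 6-joint arm with a two-finger parallel gripper is mounted at the origin on the work surface. World frame = base frame: x ahead of the robot, y to its left, z up, the work surface at z = 0. Lengths are in mm, angles in rad, forces in N, time in s.
With the tool pointing down it reaches from about 400 to 925 mm from the base axis. Payload 12.5 kg.
Tool frame: the origin (TCP) lies midway between the tips of the shut fingers; the grasp point (between the pads) lies 19 mm behind it (env.tcp_to_grasp is the distance from the TCP to the grasp point, in mm); z points along the fingers, y is the line along which they close (so a half turn about z gives the same grasp; the last joint's range is limited). The gripper opens to 95 mm and grips with 3 to 60 N. Pads are 20 mm wide; open, the fingers measure 119 mm over their backs; the gripper's body (75 mm by 180 mm) begins 59 mm behind the grasp point.
Start: joints at [-1.42, 0.491, 1.559, -0, 1.092, -0.106], TCP at [158.764, -604.517, 214.661] pointing down, gripper open.
Joint ranges: [-3.1, 3.1], [-0.84, 2.19], [0.05, 2.79], [-1.13, 4.28], [0.06, 2.93], [-2.69, 2.69]. Speed limits (rad/s): [2.22, 2.22, 2.79, 3.14, 3.14, 3.14].

### API

Orientations are given as [roll, pitch, yaw] about the fixed x, y, z axes, in that order (R = Rz(yaw) Ry(pitch) Rx(roll)).
In Python, from cell import env gives the robot as it stands. The module is installed in compiled form; this text tells all that it offers.
- The arm moves only by the tool step_arm, never from a script. Its argument "plan" is a list that holds one entry, the list of rows, each a list of 5 numbers: the shift along the tool's x, y, z in mm, then the turn about the tool's z in degrees, then the opening, from -1 (shut) to 1 (fully open). A call has 1 to 8 rows; each row is the pose to reach, as a shift and turn from the pose commanded when the call began, along the tool's axes at that moment; what a row does not reach only later rows make up. A row lasts 1/12 s, in which the tool goes at most 41.7 mm and 7.16 degrees, less where a joint would pass 70% of its speed; a pose out of reach is approached as far as the arm can. A call with a gripper value outside its range is refused whole. The fingers move at their own pace and stop on an object; the grip force is fixed at half the most. Time passes only in rows, so rows that repeat a pose let the fingers close. It gives the time, the measured TCP pose, the force, the opening and the grip force at its end, in the units of the state.
- env.state(): the state, without advancing time (a new reading comes with each control period).
- env.read_camera(name): name is "scene" or "top" or "wrist"; returns the picture (400x640x3 uint8, blue, green, red); there is no depth.
- env.get_calibration(name): a dict with "K" (3x3 intrinsics, pixels), "extrinsics" (4x4, takes a point from world to camera coordinates). Camera axes: x right, y up, looking along -z (the intrinsics and any distortion apply to the point x, -y, -z); pixel columns grow to the right and rows downward; lengths in mm; the calibration is good to about 2 mm. A picture is of the moment at which its call begins: read the wrist's pose just before it. get_calibration takes no time and is no camera call; for the wrist camera it gives the pose at the moment of the call.
- env.job_done(): hands the job in; it is judged then, once.
The state is a dict: "t": time; "joints": joint angles; "qvel": joint speeds; "tau": joint torques, N m; "eef_pos": TCP position; "tcp_rot": TCP orientation; "ft_force": force on the tool from outside, world axes, zero at the start; "moment": the same for the moment, N m; "opening": opening from 0.0 (shut) to 1.0 (fully open); "grip_force": force on a finger pad.
Only numpy, scipy, OpenCV 4.12 (cv2) and the standard library are available. Lean on these libraries where they do the work, as an engineer would, in place of code of your own. Each camera call takes 0.05 s, during which the arm holds its last target. There are 200 camera calls.

### The job

On the records desk, draw the green bolt of the jar carousel back, away from the turntable, to the outer end of its track and leave it there, then use the blue-topped post to turn the carousel until the red-lidded jar stands right in front of the yellow arrow. The turntable springs back if it is let go, so finish still holding the post, with the carousel kept still and the red jar at the arrow; keep all the jars standing in their pockets and do not disturb the mug, the stamp or the ink tin.

Things in the scene. Friction and masses are not known exactly. Their poses are not given: they have to be found in the camera images.
- carousel: fixed base of the carousel: dark steel disc 250 mm in diameter, 24 mm high; origin at the centre of its underside, on the desk (z = 0), on the turntable's axis. Its own -x axis points from the centre to the arrow plate (its front); the bolt track runs out from the disc along its own -y. It is placed with varying position and yaw (within 0.4 rad of facing the robot).
- front_mark (a point): yellow arrow on the 10 mm high plate that sticks out of the base at the front, 150 mm from the axis; it marks the front and points at the axis
- turntable: grey disc, 240 mm in diameter, top 40 mm above the desk; origin on the axis, 26 mm above the desk; its own -x axis points from the axis to the post. Turns up to 3.6 rad either way from its parked position, where the post stands before the arrow and where the bolt locks it (play 0.03 rad). A spring (0.12 N m/rad, about 4.5 N at the post after half a turn) always drives it back there.
- post_grip (a point): middle of the blue round sleeve (20 mm in diameter, 125 to 177 mm above the desk) on the post's axis, 151 mm above the desk. The post, a 12 mm steel rod, is fixed upright on the turntable 85 mm from the axis and stands above the jars, whose lids end 115 mm above the desk. The sleeve can turn between the fingers while the carousel goes round.
- bolt (a joint): travel of the locking bolt in m: 0 = locked (pushed in towards the turntable), 0.055 = outer end of its track. It slides away from the axis along the base's own -y and stays where it is left; friction about 1.5 N. It starts within 6 mm of 0. Until it is drawn about 20 mm its tongue locks the turntable.
- bolt_grip (a point): centre of the green grip block on the bolt, 62 mm above the desk and 180 mm from the axis when the bolt is at 0. The block is 18 mm wide (along the base's x), 30 mm long (along the track) and its top is 78 mm above the desk; the track rails below it end 30 mm above the desk. A green stripe marks the outer end of the track.
- jar_red: glass jar, 54 mm diameter, 75 mm tall, about 150 g, standing loose in one of the turntable's five round pockets (12 mm high walls; pockets and post are 60 degrees apart, 85 mm from the axis); origin at the centre of its underside. The marked one: red lid and red filling. Which pocket it stands in varies. With the turntable turned right its origin lies on the line from the axis to the arrow.
- jar_a: glass jar, 54 mm diameter, 75 mm tall, about 150 g, standing loose in one of the turntable's five round pockets (12 mm high walls; pockets and post are 60 degrees apart, 85 mm from the axis); origin at the centre of its underside. Black lid, white filling.
- jar_b: glass jar, 54 mm diameter, 75 mm tall, about 150 g, standing loose in one of the turntable's five round pockets (12 mm high walls; pockets and post are 60 degrees apart, 85 mm from the axis); origin at the centre of its underside. Black lid, brass filling.
- jar_c: glass jar, 54 mm diameter, 75 mm tall, about 150 g, standing loose in one of the turntable's five round pockets (12 mm high walls; pockets and post are 60 degrees apart, 85 mm from the axis); origin at the centre of its underside. White lid, brown filling.
- jar_d: glass jar, 54 mm diameter, 75 mm tall, about 150 g, standing loose in one of the turntable's five round pockets (12 mm high walls; pockets and post are 60 degrees apart, 85 mm from the axis); origin at the centre of its underside. White lid, grey filling.
- mug: blue ceramic mug, 80 mm wide, 95 mm tall, bystander; origin at the centre of its underside
- stamp: hand stamp, black foot 60 x 30 mm with a wooden handle, 82 mm tall, bystander; origin at the centre of its underside
- ink_tin: flat green ink tin with a steel lid, 70 x 110 x 20 mm, bystander; origin at the centre of its underside

How it is judged:
By the outcome, as a careful person would: the job done as asked, in the order asked, and still so for the second after the job is handed in, while the arm keeps its last pose, push and grip.
It also fails if it takes over 58 s, if anything falls off the work surface, if the arm or the gripper's body presses on something with over 40 N, if the wrist force passes 120 N, or if a joint passes its speed limit or range.

## Working session

There is one attempt and no reset: what is moved stays moved. The work goes in short steps, Python scripts to look and compute and a tool call to move; the robot and the scene stay as the last step left them, time stands still between calls to the robot, and variables do not carry over. Pictures are saved under pics/ and viewed, at most 10 in all, crops included, and the job is handed in when it is done.

Besides the shell and the picture viewer there is one more tool, called after ">>>" as name([rows], argument=value, ...), one row to a line, values as JSON. step_arm: Moves the arm, as the interface text tells. Its arguments: {"type":"object","properties":{"plan":{"type":"array"}},"required":["plan"]}

```bash
mkdir -p pics
cat > h.py <<'E'
import numpy as np, cv2
from cell import env
def cal(n):
    c=env.get_calibration(n); return np.array(c["K"]),np.array(c["extrinsics"]),c
def ray(n,uv,c=None):
    K,E=(c or cal(n))[:2]
    p=np.linalg.inv(K)@[uv[0],uv[1],1]; d=np.array([p[0],-p[1],-p[2]])
    R=E[:3,:3]; o=-R.T@E[:3,3]; d=R.T@d; return o,d/np.linalg.norm(d)
def onz(n,uv,z,c=None):
    o,d=ray(n,uv,c); return o+d*(z-o[2])/d[2]
def tri(rays):
    A=np.zeros((3,3));b=np.zeros(3)
    for o,d in rays:
        P=np.eye(3)-np.outer(d,d);A+=P;b+=P@o
    x=np.linalg.solve(A,b); return x,[float(np.linalg.norm((np.eye(3)-np.outer(d,d))@(x-o))) for o,d in rays]
def blobs(img,lo,hi,amin=25):
    m=cv2.inRange(cv2.cvtColor(img,cv2.COLOR_BGR2HSV),lo,hi)
    n,l,s,c=cv2.connectedComponentsWithStats(m)
    return [(int(s[i,4]),c[i].round(1).tolist(),s[i,:4].tolist()) for i in range(1,n) if s[i,4]>=amin]
E
python3 - <<'E'
from h import *
print(env.state())
for n in("scene","top"):
    i=env.read_camera(n);cv2.imwrite(f"pics/{n}0.png",i)
    c=cal(n);print(n,c[0].tolist(),(-c[1][:3,:3].T@c[1][:3,3]).round().tolist(),[k for k in c[2]])
    for k,lo,hi in(("green",(45,90,40),(80,255,255)),("blue",(98,120,50),(125,255,255)),("yel",(22,140,120),(34,255,255)),("red",(0,150,80),(6,255,255))):print(k,blobs(i,lo,hi))
E
```

```text
{'t': 0.0, 'joints': array([-1.41960105e+00,  4.91558409e-01,  1.55945734e+00, -2.81638436e-06,
        1.09171655e+00, -1.05613409e-01]), 'qvel': array([ 2.41547830e-04,  2.67437990e-04,  1.43342510e-03, -2.55891525e-03,
       -7.91307065e-05,  7.23879723e-04]), 'tau': array([-3.04962614e-04, -6.12647223e+01, -2.58182359e+01,  6.92291977e-02,
        4.82038292e-02, -1.17481432e-04]), 'eef_pos': array([ 158.72195792, -604.24890346,  214.05975186]), 'tcp_rot': array([-3.14045910e+00, -1.17654244e-04,  2.56809919e-01]), 'ft_force': array([-0.10925123, -0.61547182, -1.16724162]), 'moment': array([-0.02875405, -0.02891909,  0.01670395]), 'grip_force': 0.0, 'opening': 1.00473562689406}
scene [[362.4906092161632, 0.0, 326.02195937130597], [0.0, 362.4906092161632, 198.42408487635143], [0.0, 0.0, 1.0]] [1330.0, 376.0, 824.0] ['K', 'extrinsics']
green [(104, [326.4, 190.5], [322, 184, 9, 15])]
blue [(80, [390.7, 176.3], [388, 169, 7, 16])]
yel []
red [(191, [300.7, 7.6], [294, 0, 17, 16]), (168, [3.7, 20.8], [0, 5, 12, 26]), (1458, [97.0, 43.2], [69, 26, 56, 37]), (771, [303.9, 68.4], [283, 54, 38, 31]), (608, [8.2, 147.7], [0, 126, 25, 42]), (214, [346.0, 198.7], [338, 192, 18, 15]), (66, [342.8, 212.6], [338, 208, 12, 9])]
top [[361.6085544571495, 0.0, 311.58573969309015], [0.0, 361.6085544571495, 200.97793083844232], [0.0, 0.0, 1.0]] [532.0, -17.0, 1071.0] ['K', 'extrinsics']
green [(39, [307.7, 146.9], [290, 144, 36, 6]), (66, [326.2, 238.8], [321, 235, 11, 8]), (45, [354.4, 244.4], [352, 239, 6, 12])]
blue [(68, [248.8, 258.0], [244, 254, 11, 9])]
yel [(50, [253.6, 274.3], [249, 269, 10, 13])]
red [(327, [289.6, 215.4], [280, 206, 21, 20])]
```

View pics/scene0.png

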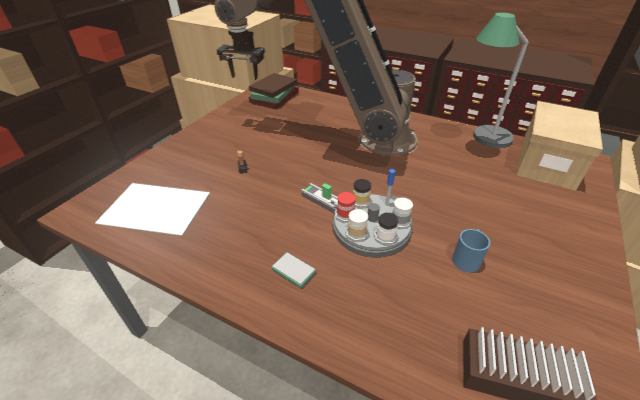

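View pics/top0.png

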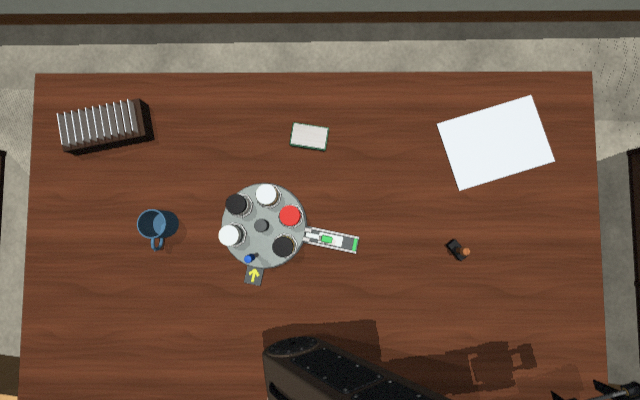

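The top view shows the carousel hub near (262,226), the post at (249,258), the arrow at (254,274), the bolt block at (326,239), the end stripe at (354,244) and the red lid at (289,215). The mug is at (155,225), well to the left, and the stamp is at (458,250).

Run:
```python
from h import *
ct,cs=cal("top"),cal("scene")
r=lambda n,uv:ray(n,uv,ct if n=="top" else cs)
print("bolt",tri([r("top",(326.2,238.8)),r("scene",(326.4,190.5))]))
print("post",tri([r("top",(248.8,258)),r("scene",(390.7,176.3))]))
print("redlid",tri([r("top",(289.6,215.4)),r("scene",(346,200))]))
arrow=onz("top",(253.6,274.3),10,ct);red=onz("top",(289.6,215.4),115,ct);stripe=onz("top",(354.4,244.4),30,ct)
bolt=onz("top",(326.2,238.8),76,ct);post=onz("top",(248.8,258),165,ct)
for k,v in dict(arrow=arrow,red=red,stripe=stripe,bolt=bolt,post=post).items():print(k,v.round(1))
# lids: circles in top image
i=cv2.imread("pics/top0.png");L={}
for k,uv in dict(A=(236.5,204.5),B=(266,195),C=(231.5,235.5),D=(284,246)).items(): L[k]=onz("top",uv,115,ct);print(k,L[k].round(1))
P=np.array([red]+list(L.values()))[:,:2]
s=np.linalg.lstsq(np.c_[2*P,np.ones(5)],(P**2).sum(1),rcond=None)[0];c=s[:2];print("centre",c,"R",np.sqrt(s[2]+c@c))
an=lambda p:np.degrees(np.arctan2(*(p[:2]-c)[::-1])).round(1)
print({k:(an(v),np.linalg.norm(v[:2]-c).round(1)) for k,v in dict(arrow=arrow,post=post,bolt=bolt,stripe=stripe,red=red,**L).items()})
```

```text
bolt (array([494.8077673 , -44.79086987,  55.45384862]), [0.2231117334850349, 0.2231117334850362])
post (array([450.09993314, 152.88225394, 153.87585274]), [0.48030051821268804, 0.4803005182126812])
redlid (array([558.85138467,  54.46073848, 102.36818387]), [0.21898521028143764, 0.21898521028150084])
arrow [390.  165.4  10. ]
red [558.4  53.7 115. ]
stripe [ 477.9 -125.9   30. ]
bolt [495.5 -44.   76. ]
post [450.9 151.3 165. ]
A [587.3 195.  115. ]
B [612.6 116.8 115. ]
C [505.3 207.1 115. ]
D [477.9  68.1 115. ]
centre [532.49854983 131.11303518] R 82.26057244320613
{'arrow': (np.float64(166.5), np.float64(146.6)), 'post': (np.float64(166.1), np.float64(84.0)), 'bolt': (np.float64(-101.9), np.float64(179.0)), 'stripe': (np.float64(-102.0), np.float64(262.7)), 'red': (np.float64(-71.5), np.float64(81.6)), 'A': (np.float64(49.4), np.float64(84.2)), 'B': (np.float64(-10.1), np.float64(81.4)), 'C': (np.float64(109.7), np.float64(80.7)), 'D': (np.float64(-130.9), np.float64(83.4))}
```

>>> step_arm([
  [[29,-28,0,-4,1],[58,-57,0,-8,1],[87,-85,0,-12,1],[117,-114,0,-16,1],[146,-142,0,-20,1],[175,-171,0,-24,1],[204,-199,0,-28,1],[233,-228,0,-30,1]],
])

```text
t: 0.77
eef_pos: [326.7, -323.0, 214.6]
tcp_rot: [-3.142, 0.0, 0.784]
ft_force: [0.4, -1.1, 0.2]
opening: 1.003
grip_force: 0.0
```

```bash
cat >> h.py <<'E'
def go(x,y,z,yawdeg):
    s=env.state(); p=s["eef_pos"]; yw=s["tcp_rot"][2]; d=np.array([x,y,z])-p
    X=np.array([np.cos(yw),np.sin(yw),0]);Y=np.array([np.sin(yw),-np.cos(yw),0])
    t=-(yawdeg-np.degrees(yw)); t=(t+180)%360-180
    print("t",round(s["t"],2),"p",p.round(1),"yaw",np.degrees(yw).round(1),"F",s["ft_force"].round(1),"op",round(s["opening"],3),"g",round(s["grip_force"],1))
    print("shift",[round(float(v),1) for v in (d@X,d@Y,-d[2],t)])
E
python3 -c "
from h import *
go(495,-44,190,77)"
```

```text
t 0.77 p [ 326.7 -323.   214.6] yaw 44.9 F [ 0.4 -1.1  0.2] op 1.003 g 0.0
shift [316.2, -78.8, 24.6, -32.1]
```

>>> step_arm([
  [[40,-10,3,-4,1],[79,-20,6,-8,1],[119,-30,9,-12,1],[158,-40,12,-16,1],[198,-49,16,-20,1],[237,-59,19,-24,1],[277,-69,22,-28,1],[316,-79,25,-32,1]],
])

```text
t: 1.43
eef_pos: [495.9, -44.3, 189.4]
tcp_rot: [-3.142, 0.0, 1.342]
ft_force: [-0.1, -0.4, 0.3]
opening: 1.0
grip_force: 0.0
```

Run:
```python
from h import *
go(495,-44,46,77)
c=cal("wrist");i=env.read_camera("wrist");cv2.imwrite("pics/w1.png",i)
print((-c[1][:3,:3].T@c[1][:3,3]).round(1))
for b in blobs(i,(45,90,40),(80,255,255)):
    print(b,onz("wrist",b[1],78,c).round(1),onz("wrist",b[1],30,c).round(1))
```

```text
t 1.43 p [495.9 -44.3 189.4] yaw 76.9 F [-0.1 -0.4  0.3] op 1.0 g 0.0
shift [0.1, -0.9, 143.4, -0.1]
[510.7  20.1 360.2]
(1225, [537.1, 85.2], [527, 35, 23, 101]) [716.6  14.9  78. ] [751.6  14.1  30. ]
(542, [319.3, 194.6], [311, 178, 18, 34]) [496.2 -40.4  78. ] [493.7 -50.7  30. ]
(144, [321.1, 251.0], [307, 249, 29, 5]) [ 484.  -100.7   78. ] [ 479.5 -121.3   30. ]
```

View pics/w1.png

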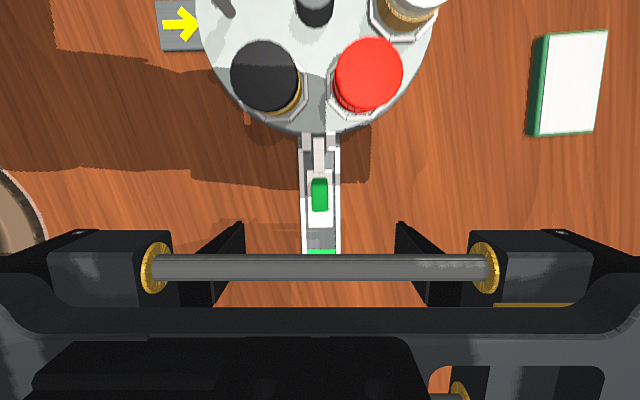

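The wrist view shows the block at (319,194), centred on the tool's line with the track straight along tool x. The stripe is at (321,251), so I go down and close.

>>> step_arm([
  [[0,-1,35,0,1],[1,-1,70,0,1],[1,-1,105,0,1],[1,-1,130,0,1],[1,-1,143,0,1],[1,-1,143,0,0.3],[1,-1,143,0,-0.3],[1,-1,143,0,-1]],
])

```text
t: 2.15
eef_pos: [494.9, -45.3, 47.4]
tcp_rot: [3.141, 0.0, 1.339]
ft_force: [0.2, 1.7, -0.1]
opening: 0.843
grip_force: 0.0
```

>>> step_arm([
  [[0,0,0,0,-1],[0,0,0,0,-1],[0,0,0,0,-1],[0,0,0,0,-1]],
])

```text
t: 2.48
eef_pos: [494.7, -45.2, 47.2]
tcp_rot: [3.141, 0.0, 1.339]
ft_force: [-0.8, -0.5, 0.2]
opening: 0.566
grip_force: 0.0
```

>>> step_arm([
  [[0,0,0,0,-1],[0,0,0,0,-1],[0,0,0,0,-1],[0,0,0,0,-1],[0,0,0,0,-1],[0,0,0,0,-1],[0,0,0,0,-1],[0,0,0,0,-1]],
])

```text
t: 3.15
eef_pos: [494.9, -45.3, 46.6]
tcp_rot: [3.141, 0.0, 1.339]
ft_force: [3.6, -0.9, -1.7]
opening: 0.189
grip_force: 29.9
```

>>> step_arm([
  [[-8,0,0,0,-1],[-16,0,0,0,-1],[-24,0,0,0,-1],[-32,0,0,0,-1],[-39,0,0,0,-1],[-45,0,0,0,-1],[-49,0,0,0,-1],[-50,0,0,0,-1]],
])

```text
t: 3.82
eef_pos: [484.5, -94.9, 46.7]
tcp_rot: [3.138, 0.0, 1.339]
ft_force: [10.5, 0.1, -6.9]
opening: 0.189
grip_force: 29.9
```

>>> step_arm([
  [[-2,0,0,0,-1],[-4,0,0,0,-1],[-4,0,0,0,-1]],
])

```text
t: 4.07
eef_pos: [484.2, -96.1, 46.7]
tcp_rot: [3.138, -0.002, 1.338]
ft_force: [17.8, 24.5, -7.0]
opening: 0.189
grip_force: 30.0
```

The bolt has hit its outer stop after about 52 mm of travel at 24 N. I'll release it, rise and check.

>>> step_arm([
  [[0,0,0,0,1],[0,0,0,0,1],[0,0,0,0,1],[0,0,0,0,1],[0,0,0,0,1],[0,0,-40,0,1],[0,0,-80,0,1],[0,0,-120,0,1]],
])

```text
t: 4.73
eef_pos: [481.3, -97.7, 167.7]
tcp_rot: [-3.139, -0.0, 1.338]
ft_force: [0.2, 0.4, 0.6]
opening: 0.691
grip_force: 0.0
```

>>> step_arm([
  [[0,0,-35,0,1],[0,0,-60,0,1],[0,0,-60,0,1]],
])

```text
t: 4.98
eef_pos: [483.4, -98.3, 231.5]
tcp_rot: [3.134, 0.001, 1.339]
ft_force: [-0.2, 0.4, 0.1]
opening: 0.905
grip_force: 0.0
```

Run:
```python
from h import *
c=cal("top");i=env.read_camera("top");cv2.imwrite("pics/top1.png",cv2.resize(i[160:300,190:390],None,fx=3,fy=3))
for b in blobs(i,(45,90,40),(80,255,255)): print(b,onz("top",b[1],78,c).round(1))
print(blobs(i,(98,120,50),(125,255,255)))
w=cal("wrist");i=env.read_camera("wrist");cv2.imwrite("pics/w2.png",i)
for b in blobs(i,(45,90,40),(80,255,255)): print(b,onz("wrist",b[1],78,w).round(1))
for b in blobs(i,(98,120,50),(125,255,255)): print("blue",b,onz("wrist",b[1],165,w).round(1))
for b in blobs(i,(22,140,120),(34,255,255)): print("yel",b,onz("wrist",b[1],10,w).round(1))
go(450.5,152,225,60)
```

```text
(27, [312.7, 147.7], [300, 146, 26, 4]) [747.7  -6.9  78. ]
[(69, [248.9, 258.0], [244, 254, 11, 9])]
(1151, [523.1, 51.6], [511, 0, 61, 93]) [721.5  -4.5  78. ]
(432, [320.0, 184.7], [313, 170, 15, 30]) [485.  -91.8  78. ]
yel (27, [152.2, 277.4], [151, 273, 4, 10]) [ 204.7 -183.3   10. ]
t 5.08 p [481.9 -97.8 227.1] yaw 76.7 F [ 0.4  0.3 -0.6] op 0.97 g 0.0
shift [235.9, -88.1, 2.1, 16.7]
```

View pics/w2.png

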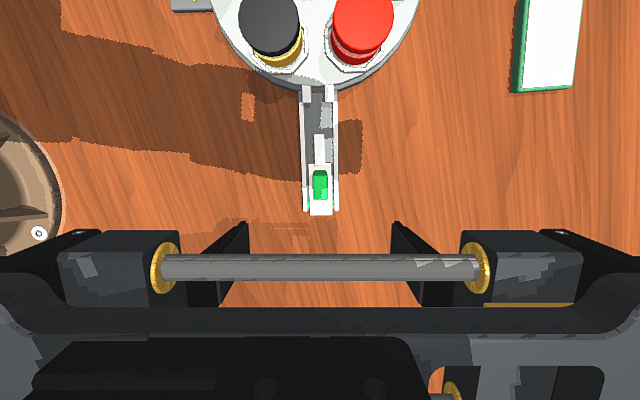

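The wrist view shows the block at (320,185) at the outer end, with its plate over the stripe. Next I go above the post.

>>> step_arm([
  [[34,-12,0,0,1],[67,-25,0,0,1],[101,-38,0,0,1],[135,-50,0,0,1],[168,-63,0,0,1],[202,-76,0,0,1],[236,-88,0,0,1],[236,-88,0,0,1]],
])

```text
t: 5.75
eef_pos: [449.1, 156.4, 225.0]
tcp_rot: [-3.139, 0.0, 1.342]
ft_force: [-0.1, -0.6, 0.2]
opening: 0.999
grip_force: 0.0
```

Run:
```python
from h import *
w=cal("wrist");i=env.read_camera("wrist");cv2.imwrite("pics/w3.png",i)
for b in blobs(i,(98,120,50),(125,255,255)): print("blue",b,onz("wrist",b[1],165,w).round(1))
for b in blobs(i,(22,140,120),(34,255,255)): print("yel",b,onz("wrist",b[1],10,w).round(1))
go(450,152,132,77)
```

```text
blue (668, [321.5, 214.6], [310, 197, 24, 35]) [449.7 154.  165. ]
yel (303, [277.1, 185.3], [261, 173, 29, 25]) [389.9 164.   10. ]
t 5.8 p [449.5 154.4 225. ] yaw 76.9 F [ 0.  -0.6  0.1] op 0.999 g 0.0
shift [-2.2, 1.1, 93.0, -0.1]
```

View pics/w3.png

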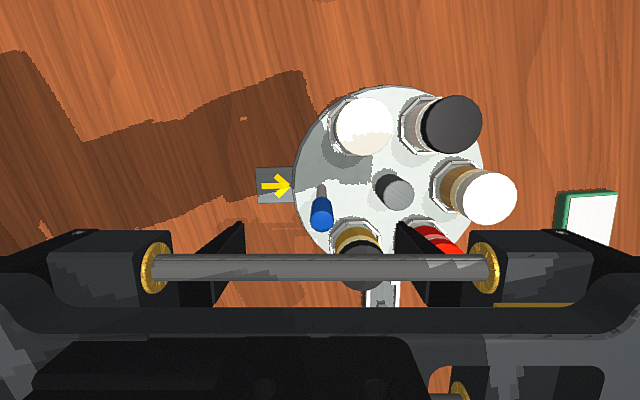

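Post at (321,215), arrow at (277,185), jars all standing. I go down and close.

>>> step_arm([
  [[0,1,30,0,1],[-1,1,60,0,1],[-1,1,84,0,1],[-1,1,93,0,1],[-1,1,93,0,-1],[-1,1,93,0,-1],[-1,1,93,0,-1],[-1,1,93,0,-1]],
])

```text
t: 6.47
eef_pos: [452.0, 150.9, 134.7]
tcp_rot: [3.14, -0.001, 1.339]
ft_force: [0.6, 0.3, -0.2]
opening: 0.778
grip_force: 0.0
```

>>> step_arm([
  [[0,0,0,0,-1],[0,0,0,0,-1],[0,0,0,0,-1],[0,0,0,0,-1],[0,0,0,0,-1],[0,0,0,0,-1],[0,0,0,0,-1],[0,0,0,0,-1]],
])

```text
t: 7.13
eef_pos: [449.6, 151.0, 133.4]
tcp_rot: [-3.137, 0.001, 1.339]
ft_force: [-21.0, 4.4, 18.7]
opening: 0.215
grip_force: 10.3
```

>>> step_arm([
  [[0,0,0,0,-1],[0,0,0,0,-1],[0,0,0,0,-1],[0,0,0,0,-1]],
])

```text
t: 7.47
eef_pos: [449.2, 151.1, 133.5]
tcp_rot: [-3.137, 0.001, 1.339]
ft_force: [-10.5, 2.5, 8.1]
opening: 0.204
grip_force: 30.0
```

```bash
cat >> h.py <<'E'
def arc(a0,a1,c=(532.5,133.),R=85.):
    yw=env.state()["tcp_rot"][2]
    X=np.array([np.cos(yw),np.sin(yw)]);Y=np.array([np.sin(yw),-np.cos(yw)])
    f=lambda a:R*np.array([np.cos(np.radians(a)),np.sin(np.radians(a))])
    u=np.arange(1,9)/8
    print([[round(float((f(a0+(a1-a0)*k)-f(a0))@v),1) for v in (X,Y)] for k in u])
def rad(c=(532.5,133.)):
    s=env.state();r=s["eef_pos"][:2]-c;a=np.arctan2(r[1],r[0]);e=np.array([np.cos(a),np.sin(a)]);t=np.array([-e[1],e[0]]);F=s["ft_force"][:2]
    print("ang",np.degrees(a).round(2),"r",np.linalg.norm(r).round(1),"Frad",(F@e).round(1),"Ftan",(F@t).round(1),"z",s["eef_pos"][2].round(1),s["t"])
E
python3 -c "
from h import *
rad()
for k in range(4): arc(167.5-30*k,137.5-30*k)"
```

```text
ang 167.76 r 85.3 Frad 10.8 Ftan -0.2 z 133.5 7.4667
[[5.6, 0.1], [11.1, 0.6], [16.6, 1.4], [22.0, 2.6], [27.4, 4.1], [32.6, 6.0], [37.7, 8.3], [42.7, 10.8]]
[[4.8, 2.9], [9.3, 6.1], [13.7, 9.5], [17.8, 13.3], [21.6, 17.3], [25.2, 21.5], [28.5, 26.0], [31.5, 30.7]]
[[2.7, 4.9], [5.1, 9.9], [7.1, 15.1], [8.8, 20.4], [10.1, 25.8], [11.1, 31.3], [11.7, 36.8], [12.0, 42.3]]
[[-0.1, 5.6], [-0.6, 11.1], [-1.4, 16.6], [-2.6, 22.0], [-4.1, 27.4], [-6.0, 32.6], [-8.3, 37.7], [-10.8, 42.7]]
```

>>> step_arm([
  [[4,0,0,0,-1],[10,0.5,0,0,-1],[16,1.3,0,0,-1],[22,2.6,0,0,-1],[27.4,4.1,0,0,-1],[32.6,6,0,0,-1],[37.7,8.3,0,0,-1],[42.7,10.8,0,0,-1]],
])

```text
t: 8.13
eef_pos: [467.0, 191.3, 133.4]
tcp_rot: [-3.132, 0.002, 1.338]
ft_force: [-26.7, 15.3, 15.5]
opening: 0.209
grip_force: 30.0
```

```bash
python3 -c "
from h import *
rad()"
```

```text
ang 138.32 r 87.7 Frad 30.1 Ftan 6.3 z 133.4 8.1333
```

```bash
python3 -c "
from h import *
arc(141,117)
arc(141,111)"
```

```text
[[4.0, 2.0], [7.8, 4.3], [11.5, 6.7], [15.1, 9.3], [18.6, 12.1], [21.9, 15.1], [25.0, 18.3], [28.0, 21.6]]
[[4.9, 2.6], [9.7, 5.5], [14.2, 8.7], [18.6, 12.1], [22.7, 15.9], [26.5, 19.9], [30.1, 24.2], [33.4, 28.7]]
```

Adding a correction of (0.4, -3.3) to relieve the radial force.

>>> step_arm([
  [[4.2,0,0,0,-1],[8.1,1.5,0,0,-1],[11.9,3.6,0,0,-1],[15.5,6,0,0,-1],[19,8.8,0,0,-1],[22.3,11.8,0,0,-1],[25.4,15,0,0,-1],[28.4,18.3,0,0,-1]],
])

```text
t: 8.8
eef_pos: [492.6, 216.0, 133.5]
tcp_rot: [-3.134, -0.001, 1.337]
ft_force: [-21.0, 24.9, 9.8]
opening: 0.207
grip_force: 30.0
```

```bash
python3 -c "
from h import *
rad((533,137.5))
rad()
i=env.read_camera('wrist');w=cal('wrist')
for b in blobs(i,(98,120,50),(125,255,255)): print('blue',b)
for b in blobs(i,(22,140,120),(34,255,255)): print('yel',b,onz('wrist',b[1],10,w).round(1))
arc(115,90)"
```

```text
ang 117.25 r 88.3 Frad 31.8 Ftan 7.3 z 133.5 8.8
ang 115.69 r 92.1 Frad 31.6 Ftan 8.2 z 133.5 8.8
blue (110, [313.6, 3.1], [292, 0, 43, 7])
blue (546, [319.5, 244.4], [304, 233, 32, 21])
blue (598, [318.8, 288.9], [300, 281, 38, 20])
yel (35, [280.1, 279.3], [279, 272, 3, 18]) [426.  132.5  10. ]
[[2.8, 3.7], [5.4, 7.6], [7.7, 11.6], [9.8, 15.7], [11.8, 19.9], [13.4, 24.2], [14.9, 28.6], [16.1, 33.1]]
```

>>> step_arm([
  [[2.3,-2,0,0,-1],[2.3,-2,0,0,-1],[2.3,-2,0,0,-1]],
])

```text
t: 9.1
eef_pos: [493.6, 217.0, 133.5]
tcp_rot: [-3.14, -0.0, 1.339]
ft_force: [-6.9, 8.1, 2.8]
opening: 0.206
grip_force: 30.0
```

Run:
```python
from h import *
rad((533,137.5)); print(env.state()["eef_pos"],env.state()["ft_force"],env.state()["moment"],env.state()["tcp_rot"])
i=env.read_camera('top');j=env.read_camera('scene')
a=cv2.resize(i[150:310,180:380],None,fx=2.9,fy=2.9,interpolation=cv2.INTER_CUBIC);b=cv2.resize(j[130:270,290:430],(464,464),interpolation=cv2.INTER_CUBIC)[:464,:220]
b=cv2.resize(j[110:270,300:377+0],(220,464)) if 0 else b
cv2.imwrite("pics/p4.png",np.hstack([a[:464],b]))
print(blobs(i,(0,150,80),(6,255,255)),blobs(j,(0,150,80),(6,255,255)))
print(blobs(i,(22,140,120),(34,255,255)))
```

```text
ang 116.35 r 88.7 Frad 10.3 Ftan 2.6 z 133.5 9.1
[493.64808856 216.96294966 133.5250425 ] [-6.9045947   8.05937162  2.78833826] [ 1.43680644  1.08752497 -0.13984234] [-3.13959098e+00 -4.85511641e-04  1.33851308e+00]
[(338, [286.4, 241.6], [276, 232, 22, 21])] [(382, [307.0, 6.7], [294, 0, 27, 16]), (169, [3.7, 20.8], [0, 5, 12, 26]), (1456, [97.0, 43.1], [69, 26, 56, 36]), (770, [304.0, 68.4], [283, 54, 38, 31]), (607, [8.2, 147.7], [0, 126, 25, 42]), (205, [357.8, 186.5], [349, 180, 18, 14]), (54, [359.7, 200.3], [355, 197, 10, 8])]
[(61, [253.4, 274.1], [249, 269, 10, 13])]
```

View pics/p4.png

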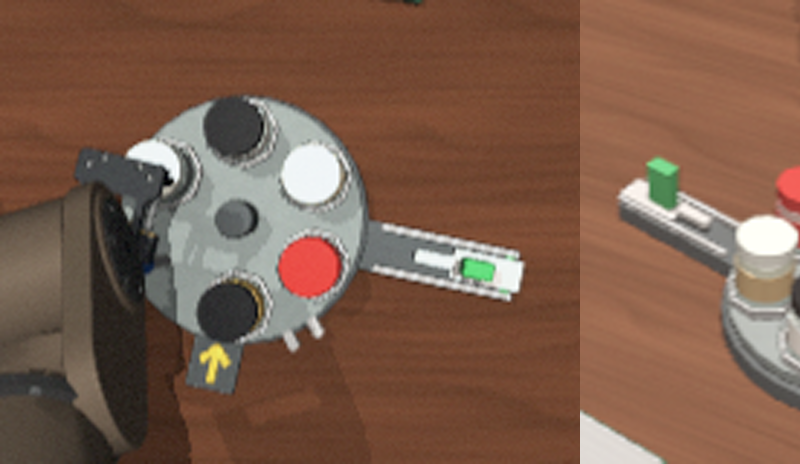

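Top view: red jar now at (286,242), turned about 48°, with all jars standing and the bolt out. I'll check where the sleeve sits in the pads using the wrist camera.

Run:
```python
from h import *
w=cal("wrist");s=env.state();i=env.read_camera("wrist")
yw=s["tcp_rot"][2];X=np.array([np.cos(yw),np.sin(yw)]);Y=np.array([np.sin(yw),-np.cos(yw)])
for b in blobs(i,(98,110,40),(128,255,255)):
    x,y,ww,h=b[2];u=x+ww/2
    print(b,[(z,v,((onz("wrist",(u,v),z,w)[:2]-s["eef_pos"][:2])@X).round(1)) for z,v in((125,y),(177,y+h))])
ct=cal("top")
a=onz("top",(289.6,215.4),115,ct)[:2];b=onz("top",(286.4,241.6),115,ct)[:2];print(a,b,np.linalg.norm(a-b))
t=cv2.imread("pics/top0.png")
for uv in ((289.6,215.4),(286.4,241.6)): pass
```

```text
(265, [311.7, 2.8], [289, 0, 46, 8]) [(125, 0, np.float64(136.7)), (177, 8, np.float64(113.4))]
(533, [319.6, 244.6], [304, 233, 32, 21]) [(125, 233, np.float64(0.3)), (177, 254, np.float64(8.6))]
(635, [319.3, 289.2], [300, 281, 40, 21]) [(125, 281, np.float64(-35.0)), (177, 302, np.float64(-17.4))]
[558.41370934  53.7289037 ] [489.44089532  61.82589156] 69.44645625381696
```

```bash
python3 -c "
from h import *
arc(118.5,77)"
```

```text
[[4.9, 6.0], [9.2, 12.3], [12.9, 19.1], [16.0, 26.1], [18.4, 33.4], [20.2, 40.9], [21.3, 48.5], [21.7, 56.2]]
```

>>> step_arm([
  [[4.5,5.5,0,0,-1],[8.8,11.5,0,0,-1],[12.4,18,0,0,-1],[15.2,25,0,0,-1],[17.3,32.5,0,0,-1],[18.8,40,0,0,-1],[19.7,47.5,0,0,-1],[19.7,55,0,0,-1]],
])

```text
t: 9.92
eef_pos: [553.4, 231.0, 133.9]
tcp_rot: [3.141, -0.014, 1.336]
ft_force: [1.7, 63.9, -8.5]
opening: 0.177
grip_force: 40.4
```

```bash
cat >> h.py <<'E'
def off():
    w=cal("wrist");s=env.state();i=env.read_camera("wrist")
    yw=s["tcp_rot"][2];X=np.array([np.cos(yw),np.sin(yw)]);Y=np.array([np.sin(yw),-np.cos(yw)])
    for b in blobs(i,(98,110,40),(128,255,255)):
        x,y,ww,h=b[2];u=x+ww/2
        print(b[:2],[(z,v,((onz("wrist",(u,v),z,w)[:2]-s["eef_pos"][:2])@X).round(1)) for z,v in((125,y),(177,y+h))])
    F=s["ft_force"];print("FX",(F[:2]@X).round(1),"FY",(F[:2]@Y).round(1),"Fz",F[2].round(1),s["eef_pos"].round(1),round(s["t"],2),round(s["opening"],3))
def red():
    i=env.read_camera("top");j=env.read_camera("scene")
    for b in blobs(i,(0,150,80),(6,255,255)):
        p=onz("top",b[1],115)[:2];r=p-np.array([533,133.5]);print("red",b[:2],p.round(1),"ang",np.degrees(np.arctan2(r[1],r[0])).round(1),"r",np.linalg.norm(r).round(1))
    return i,j
E
python3 -c "
from h import *
off();red()"
```

```text
(2977, [247.2, 16.5]) [(125, 0, np.float64(137.8)), (177, 44, np.float64(100.5))]
(272, [319.1, 248.0]) [(125, 241, np.float64(-5.4)), (177, 254, np.float64(7.8))]
(862, [319.3, 293.1]) [(125, 281, np.float64(-34.8)), (177, 307, np.float64(-20.9))]
FX 62.5 FY -13.2 Fz -8.5 [553.4 231.  133.9] 9.92 0.177
red (362, [268.7, 255.3]) [453.6 108.2] ang -162.3 r 83.4
```

The sleeve has crept to the pad edge (about -12 mm, 62 N). I'll loosen to a cage, shift the tool back along -x and re-grip. The spring acts along tool y here, so the finger keeps holding the post.

>>> step_arm([
  [[0,0,0,0,-0.45],[-1,0,0,0,-0.42],[-3,0,0,0,-0.42],[-5,0,0,0,-0.42],[-6,0,0,0,-0.42],[-6,0,0,0,-0.42]],
])

```text
t: 10.57
eef_pos: [551.1, 216.2, 133.5]
tcp_rot: [-3.141, 0.001, 1.338]
ft_force: [-1.6, 0.9, -1.5]
opening: 0.292
grip_force: 1.2
```

```bash
python3 -c "
from h import *
off();red()"
```

```text
(1136, [251.8, 8.9]) [(125, 0, np.float64(136.7)), (177, 23, np.float64(108.1))]
(999, [313.3, 238.5]) [(125, 220, np.float64(9.4)), (177, 254, np.float64(8.7))]
(73, [312.0, 282.2]) [(125, 281, np.float64(-35.0)), (177, 286, np.float64(-8.4))]
FX 0.5 FY -1.8 Fz -1.5 [551.1 216.2 133.5] 10.57 0.292
red (360, [270.2, 254.9]) [454.6 104.3] ang -159.5 r 83.7
```

The sleeve is centred again, and the post angle of 80.3° agrees with the red jar at -159.5° (120° apart). I'll re-grip, then finish the arc with the tool yaw following the post.

>>> step_arm([
  [[0,0,0,0,-1],[0,0,0,0,-1],[0,0,0,0,-1],[0,0,0,0,-1],[0,0,0,0,-1]],
])

```text
t: 11.13
eef_pos: [551.2, 216.8, 133.5]
tcp_rot: [-3.141, 0.0, 1.339]
ft_force: [-2.5, -0.6, -2.8]
opening: 0.207
grip_force: 30.0
```

```bash
python3 -c "
from h import *
off();rad((533,133.5));arc(77.7,47.8)"
```

```text
(1179, [251.9, 9.2]) [(125, 0, np.float64(136.7)), (177, 24, np.float64(107.8))]
(978, [319.6, 238.8]) [(125, 220, np.float64(9.4)), (177, 254, np.float64(8.7))]
(95, [319.8, 282.6]) [(125, 281, np.float64(-35.0)), (177, 286, np.float64(-8.4))]
FX -1.1 FY -2.3 Fz -2.8 [551.2 216.8 133.5] 11.13 0.207
ang 77.67 r 85.2 Frad -1.3 Ftan 2.0 z 133.5 11.1833
[[-0.1, 5.5], [-0.5, 11.1], [-1.3, 16.6], [-2.5, 22.0], [-4.0, 27.3], [-5.9, 32.5], [-8.1, 37.6], [-10.6, 42.6]]
```

>>> step_arm([
  [[0,4,0,3,-1],[-0.4,10,0,7,-1],[-1.2,16,0,11,-1],[-2.5,22,0,15,-1],[-4,27.3,0,18.7,-1],[-5.9,32.5,0,22.5,-1],[-8,37.3,0,26,-1],[-9.9,41.3,0,29,-1]],
])

```text
t: 11.85
eef_pos: [588.8, 197.4, 133.5]
tcp_rot: [-3.141, 0.002, 0.83]
ft_force: [-6.5, -2.5, -0.6]
opening: 0.205
grip_force: 30.0
```

>>> step_arm([
  [[0,0,0,0,-1],[0,0,0,0,-1],[0,0,0,0,-1]],
])

```text
t: 12.1
eef_pos: [588.7, 197.5, 133.5]
tcp_rot: [-3.141, 0.001, 0.833]
ft_force: [-5.4, -1.7, -1.0]
opening: 0.204
grip_force: 30.0
```

Run:
```python
from h import *
off();rad((533,133.5));i,j=red()
for b in blobs(i,(22,140,120),(34,255,255)):
    p=onz("top",b[1],10)[:2];r=p-[533,133.5];print(b,p.round(1),np.degrees(np.arctan2(r[1],r[0])).round(2))
a=cv2.resize(i[160:300,190:370],None,fx=3,fy=3,interpolation=cv2.INTER_CUBIC);b=cv2.resize(j[140:280,300:440],(420,420))[:,:250]
cv2.imwrite("pics/p5.png",np.hstack([a,b]))
```

```text
(5343, [36.1, 36.2]) [(125, 0, np.float64(136.7)), (177, 79, np.float64(87.3))]
(7751, [101.0, 58.4]) [(125, 0, np.float64(136.6)), (177, 106, np.float64(76.6))]
(981, [319.5, 238.7]) [(125, 220, np.float64(9.3)), (177, 254, np.float64(8.6))]
(99, [319.7, 282.6]) [(125, 281, np.float64(-35.1)), (177, 287, np.float64(-9.0))]
FX -4.9 FY -2.9 Fz -1.0 [588.7 197.5 133.5] 12.1 0.204
ang 49.0 r 84.8 Frad -4.2 Ftan 2.8 z 133.4 12.15
red (378, [252.9, 256.1]) [451.4 149.8] ang 168.7 r 83.2
(52, [253.3, 274.2], [249, 269, 10, 13]) [390.3 166.3] 167.06
```

View pics/p5.png

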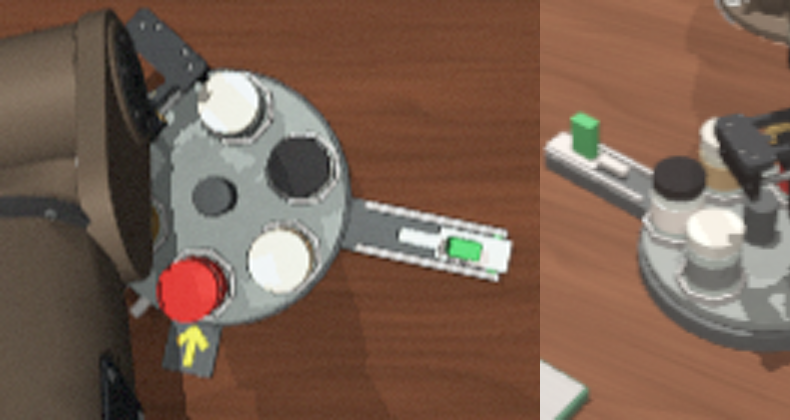

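The red jar is at the arrow, about 1.5° short. I'll make a small final nudge.

>>> step_arm([
  [[0,1,0,1,-1],[0,2.3,0,1.5,-1],[0,2.3,0,1.5,-1],[0,2.3,0,1.5,-1],[0,2.3,0,1.5,-1],[0,2.3,0,1.5,-1]],
])

```text
t: 12.75
eef_pos: [590.3, 196.0, 133.4]
tcp_rot: [-3.141, 0.001, 0.807]
ft_force: [-5.5, -1.6, -0.8]
opening: 0.207
grip_force: 30.0
```

Run:
```python
from h import *
off();rad((533,133.5));i,j=red()
for b in blobs(i,(22,140,120),(34,255,255)):
    p=onz("top",b[1],10)[:2];r=p-[533,133.5];print(b[:2],p.round(1),np.degrees(np.arctan2(r[1],r[0])).round(2))
```

```text
(5346, [32.1, 40.8]) [(125, 0, np.float64(136.7)), (177, 87, np.float64(84.2))]
(7923, [96.4, 62.3]) [(125, 0, np.float64(136.6)), (177, 114, np.float64(73.3))]
(981, [319.5, 238.7]) [(125, 220, np.float64(9.3)), (177, 254, np.float64(8.6))]
(99, [319.7, 282.6]) [(125, 281, np.float64(-35.1)), (177, 287, np.float64(-9.0))]
FX -5.0 FY -2.9 Fz -0.8 [590.3 196.  133.4] 12.75 0.207
ang 47.47 r 84.8 Frad -5.5 Ftan 2.6 z 133.5 12.8
red (377, [252.2, 256.0]) [451.6 151.6] ang 167.4 r 83.4
(51, [253.4, 274.1]) [390.6 166. ] 167.14
```

Red jar at 167.4° against the arrow at 167.1°, the post steady and centred in the grip. I'm handing the job in.

```bash
python3 -c "
from h import *
print(env.job_done())"
```

```text
the job is handed in; nothing more can be done
None
```

The job is handed in: the bolt is at the outer end of its track, the red jar is within about 0.5° of the arrow, the post is still gripped, and the jars in view are standing; part-way round the post slipped to the pad edge (62 N at the wrist), so I briefly loosened the grip, re-centred it and finished the turn.

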